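# Lever up an inspection cover and hold it at the set mark

## Robot

A 6-joint arm with a two-finger parallel gripper is mounted at the origin on a cart in front of the work surface, level with it; the furniture and walls round the work are solid. World frame = base frame: x ahead of the robot, y to its left, z up, the work surface at z = 0. Lengths are in m, angles in rad, forces in N, time in s.
With the tool pointing down it reaches from about 0.4 to 0.825 m from the base axis. Payload 7 kg.
Tool frame: the origin (TCP) lies midway between the tips of the shut fingers; the grasp point (between the pads) lies 19 mm behind it; z points along the fingers, y is the line along which they close (so a half turn about z gives the same grasp; the last joint's range is limited). The gripper opens to 85 mm and grips with 20 to 120 N. Pads are 22 mm wide; open, the fingers measure 114 mm over their backs; the gripper's body (76 mm by 85 mm) begins 54 mm behind the grasp point. The pads swing forward as they close: fully open they stand 13 mm farther back than shut.
Start: joints at [-0.856, 0.359, 0.012, 0, -1.224, -0.288], TCP at [0.279, -0.614, 0.199] pointing down, gripper open.
Joint ranges: [-3.07, 3.07], [-1.43, 2.12], [-1.02, 1.25], [-3.03, 1.67], [-3.05, -0], [-3.03, 3.03]. Speed limits (rad/s): [2.39, 2.39, 3.01, 3.14, 3.14, 3.14].

## Interface

Orientations are given as a rotation vector (axis times angle).
In Python, from workcell import r gives the robot as it stands.
- The arm moves only by the tool apply_moves, never from a script. Its argument "steps" is a list of rows, each a list of 2 entries, a list of its own where there are three numbers: the shift along the tool's x, y, z in cm, then the turn about the tool's z in degrees. In form: [[[x, y, z], turn], ...]. A call has 1 to 8 rows; each row is the pose to reach, as a shift and turn from the pose commanded when the call began, along the tool's axes at that moment; what a row does not reach only later rows make up. A row lasts 1/8 s, in which the tool goes at most 62.5 mm and 10.7 degrees, less where a joint would pass 70% of its speed; a pose out of reach is approached as far as the arm can. A call with a gripper value outside its range is refused whole. "fingers" is the opening, from 0 (shut) to 1 (fully open), set as the call begins (left out, the last holds). The fingers move at their own pace and stop on an object; "grip_force" is the grip in N (left out, the last holds). Time passes only in rows, so rows that repeat a pose let the fingers close. It gives the time, the measured TCP pose, the force, the opening and the grip force at its end, in the units of the state.
- r.sense(): the state, without advancing time (a new reading comes with each control period).
- r.snapshot(name): name is "side" or "top"; returns the picture (480x640x3 uint8, blue, green, red); there is no depth.
- r.camera_model(name): a dict with "mtx" (3x3 intrinsics, pixels), "R" (3x3) and "t" (3): a world point X has camera coordinates R X + t. Camera axes: x right, y down, z forward; pixel columns grow to the right and rows downward; lengths in m; the calibration is good to about 2 mm. A picture is of the moment at which its call begins. camera_model takes no time and is no camera call.
- r.close_job(): hands the job in; it is judged then, once.
The state is a dict: "clock": time; "joint_positions": joint angles; "joint_vel": joint speeds; "joint_torque": joint torques, N m; "position": TCP position; "ee_rot": TCP orientation; "ft_force": force on the tool from outside, world axes, zero at the start; "moment": the same for the moment, N m; "gripper_width": finger opening in m; "grip_force": force on a finger pad.
Only numpy, scipy, OpenCV 4.12 (cv2) and the standard library are available. Lean on these libraries where they do the work, as an engineer would, in place of code of your own. Each camera call takes 0.05 s, during which the arm holds its last target. There are 200 camera calls.

## Task

Take the spatula by its handle, slip its blade through the notch in the front of the white sample case and lever up the grey hinged cover with it. Swing the cover up until its side pin stands in line with the pin of the index arm on the quadrant beside it, and finish holding it still at that angle: the spatula in the gripper, the cover carried by the blade alone, fingers off the cover and blade clear of the case. Leave the index arm at its setting and the timer, bottle and beaker where they stand.

Things in the scene. Friction and masses are not known exactly. Their poses are not given: they have to be found in the camera images.
- case: white box-shaped case, fixed; 160 mm deep (own x -75 to +85), 200 mm wide (y -100 to +100), 75 mm high. Origin at the underside; own -x is the front, facing roughly to the robot; z up. An aluminium quadrant and the index arm stand on its left (own y +103 to +134), up to 118 mm above the hinge line. Hollow under the cover, free down to 39 mm above the worktop
- shell: the white walls, floor and quadrant of the case as one rigid part (without cover and index arm); same origin and axes as the case
- notch (a point): the pry notch: an opening in the middle of the front wall's upper edge, at the outer face; the point is the middle of the opening. It is 44 mm wide (own y), from 59 mm up to the underside of the shut cover at 75 mm above the worktop; the wall is 10 mm thick, and behind it is free space. Axes as the case
- cover: grey flat cover on the case, 140 mm from hinge to front edge, 200 mm wide, 8 mm thick, about 0.25 kg. Origin on the hinge line: case x +65, z +75 mm, along case y. Underside is own z = 0, from x = 0 to -140 mm. Starts shut, flush with the case front, axes as the case; opening turns it about case +y, front edge rising. Free hinge: it falls shut when not held
- cover_pin (a point): outer end of the 6 mm steel pin on the cover's left edge, at cover own (-132, 110, 4) mm; axes as the cover
- index: steel index arm, pivoted on the cover's hinge line outside the quadrant, origin on the hinge line as the cover's; stiff, it stays where set, 0.45 to 0.85 rad above level. Its axes are those that the cover has at the marked angle: the cover is at the mark when both are parallel
- index_pin (a point): inner end of the 6 mm steel pin at the end of the index arm, at index own (-132, 112, 4) mm, just outside the path of the cover's pin; the pins are in one line at the marked angle
- spatula: loose spatula lying flat, 90 g: light wooden handle 100 mm long, 18 mm wide, 20 mm high, then a steel blade. Origin under the handle's middle (grip there, across the 18 mm); own x to the blade, z up. Blade 20 mm wide, 3 mm thick, its mid-plane 10 mm above the handle's underside, from 70 to 130 mm ahead of the origin; 10 mm wide neck from 50 to 70 mm
- blade_tip (a point): middle of the blade's front edge, at spatula own (130, 0, 10) mm
- timer: white bench timer, 62x62x20 mm, a bystander; origin under its middle
- reagent_bottle: small brown bottle with white cap, 42 mm across, 76 mm high, a bystander; origin under its middle
- beaker: small clear beaker, 62 mm across, 63 mm high, a bystander; origin under its middle
There are look-alikes about, which are no part of the job. Of the things that look like the spatula, the largest one is meant.

How it is judged:
On the way, in this order (a step that is already met when the one before it is completed fails the run):
1. the spatula is lifted off the worktop in the gripper (contact force between the fingers and spatula above 2 N and height (world z) of spatula above 0.025 m), for 0.1 s.
2. the blade tip is through the notch, under the cover (x of blade_tip in the frame of case above -0.064 m and y of blade_tip in the frame of case between -0.025 and 0.025 m and z of blade_tip in the frame of case between 0.055 and 0.09 m and angle between cover's own z axis and vertical below 0.2 rad), for 0.05 s.
3. the cover is levered up by more than 0.25 rad on the blade (angle between cover's own z axis and vertical above 0.25 rad and contact force between spatula and cover above 0.1 N), for 0.05 s.
At the end, for the whole second after the job is handed in: cover still, within 0.08 rad of the index arm's angle, carried by the blade of the spatula held in the gripper; fingers and arm off the cover, spatula not resting on the case; index pin within 8 mm and timer, bottle and beaker within 20 mm of their starts (angle between the z axis of cover and the z axis of index, either way round below 0.08 rad and angular speed of cover below 0.1 rad/s and contact force between spatula and cover above 0.2 N and contact force between the fingers and spatula above 2 N and contact force between each of the arm, the fingers and cover below 0.1 N and contact force between spatula and shell below 0.3 N and height (world z) of spatula above 0.05 m and distance of index_pin from where it was at the start of the episode below 0.008 m and distance of each of timer, reagent_bottle, beaker from where it was at the start of the episode below 0.02 m); the arm keeps its last pose, push and grip.
It fails at once if the gripper or arm itself touches the cover (contact force between any of the fingers, the arm and cover above 1 N).
It fails at once if the index arm is shifted (distance of index_pin from where it was at the start of the episode above 0.012 m).
It fails at once if a bystander is disturbed (distance of any of timer, reagent_bottle, beaker from where it was at the start of the episode above 0.02 m).
It also fails if it takes over 48 s, if anything falls off the work surface, if the arm or the gripper's body presses on something with over 40 N, if the wrist force passes 120 N, or if a joint passes its speed limit or range.

## Working session

There is one attempt and no reset: what is moved stays moved. The work goes in short steps, Python scripts to look and compute and a tool call to move; the robot and the scene stay as the last step left them, time stands still between calls to the robot, and variables do not carry over. Pictures are saved under pics/ and viewed, at most 10 in all, crops included, and the job is handed in when it is done.

Besides the shell and the picture viewer there is one more tool, called after "Emit:" in YAML: its name, and indented under it one key for each argument. apply_moves: Moves the arm, as the interface text tells. Its arguments: {"type":"object","properties":{"steps":{"type":"array","items":{"type":"array"}},"fingers":{"type":"number"},"grip_force":{"type":"number"}},"required":["steps"]}

```bash
mkdir -p pics; python3 - <<'E'
from workcell import r
import cv2
for n in("side","top"):
    cv2.imwrite(f"pics/{n}0.png",r.snapshot(n)); m=r.camera_model(n); print(n,m)
print(r.sense())
E
```

```text
side {'mtx': array([[570.02784909,   0.        , 322.39448045],
       [  0.        , 570.02784909, 238.78299694],
       [  0.        ,   0.        ,   1.        ]]), 'R': array([[ 0.96720952,  0.25396929,  0.00231074],
       [ 0.15747145, -0.5925219 , -0.790013  ],
       [-0.19926988,  0.76447198, -0.61308573]]), 't': array([-0.60248424,  0.1263573 ,  1.18768898])}
top {'mtx': array([[449.27938064,   0.        , 316.02343824],
       [  0.        , 449.27938064, 243.91227999],
       [  0.        ,   0.        ,   1.        ]]), 'R': array([[-0.02274068, -0.99936307, -0.02750111],
       [-0.99612236,  0.02498829, -0.08435537],
       [ 0.08498885,  0.02547617, -0.99605615]]), 't': array([0.28733061, 0.57551379, 0.93495025])}
{'clock': 0.1, 'joint_positions': array([-8.55911901e-01,  3.59339365e-01,  1.11316159e-02, -2.48202796e-04,
       -1.22410452e+00, -2.88118352e-01]), 'joint_vel': array([ 1.09679923e-03, -1.50223303e-03,  2.64488285e-03, -1.23530843e-04,
        9.47680806e-05, -2.40967016e-04]), 'joint_torque': array([-3.72228795e-03, -5.84765232e+01,  2.94107866e+01,  6.95473820e+00,
       -3.18808961e-03,  2.17874452e-05]), 'position': array([ 0.27916289, -0.61403801,  0.19794449]), 'ee_rot': array([ 6.65046065e-01, -3.06985667e+00, -2.26386863e-03]), 'ft_force': array([ 0.54587157,  0.10050732, -0.48985283]), 'moment': array([ 0.00790024, -0.03350892, -0.00735636]), 'grip_force': 0.0, 'gripper_width': 0.08581501460835712}
```

View pics/side0.png

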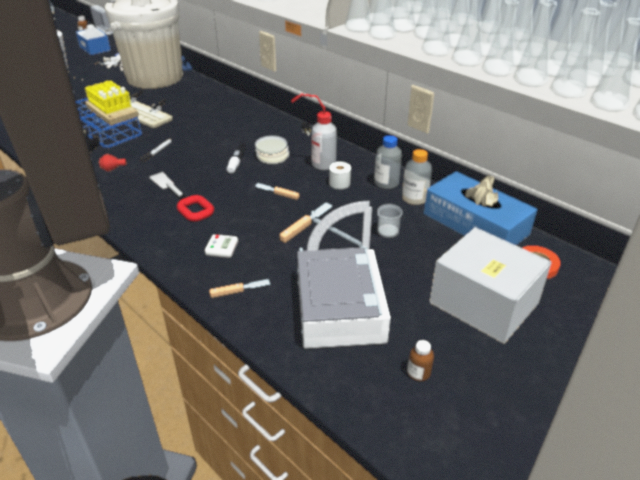

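View pics/top0.png

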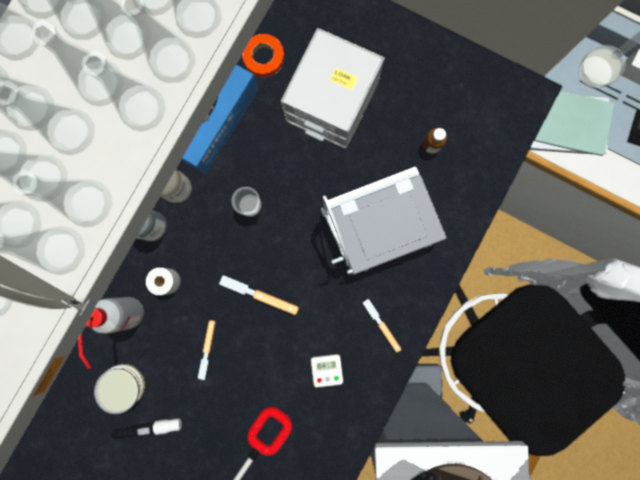

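The top view shows the large spatula with its blade tip at about (220,283) and handle end at (298,310). The case is at about (385,220) with its front edge at the lower side, and the quadrant is on its left at about (335,240). The side view shows the same: spatula at (280–332,205–240), case at (340,295).

```bash
cat > h.py <<'E'
import numpy as np,cv2
from workcell import r
M={n:r.camera_model(n) for n in("side","top")}
def ray(n,uv):
    m=M[n]; d=m["R"].T@np.linalg.inv(m["mtx"])@np.array([*uv,1.]); return -m["R"].T@m["t"],d
def onz(n,uv,z):
    c,d=ray(n,uv); return c+d*(z-c[2])/d[2]
def proj(n,X):
    m=M[n]; p=m["mtx"]@(m["R"]@np.asarray(X)+m["t"]); return p[:2]/p[2]
def tri(a,b):
    A=np.zeros((3,3));v=np.zeros(3)
    for c,d in(ray("top",a),ray("side",b)):
        d=d/np.linalg.norm(d);P=np.eye(3)-np.outer(d,d);A+=P;v+=P@c
    return np.linalg.solve(A,v)
def crop(img,x0,y0,x1,y1,s,f): cv2.imwrite(f,cv2.resize(img[y0:y1,x0:x1],None,fx=s,fy=s,interpolation=cv2.INTER_CUBIC))
E
python3 - <<'E'
from h import *
t=cv2.imread("pics/top0.png");s=cv2.imread("pics/side0.png")
crop(t,310,160,450,280,5,"pics/t1.png"); crop(s,290,190,400,350,3.7,"pics/s1.png")
hsv=cv2.cvtColor(t,cv2.COLOR_BGR2HSV)
m=cv2.inRange(hsv,(5,70,120),(25,255,255))
for c in cv2.findContours(m,0,2)[0]:
    if cv2.contourArea(c)>60:
        (a,wh,ang)=cv2.minAreaRect(c)
        if 190<a[0]<420 and 270<a[1]<390: print(a,wh,ang,cv2.boxPoints((a,wh,ang)).tolist(),onz("top",a,.02))
roi=np.zeros(m.shape,np.uint8);roi[265:318,212:305]=1
g=(t.min(2)>95).astype(np.uint8)*roi
ys,xs=np.nonzero(g|(m*roi>0));p=np.c_[xs,ys].astype(float)
c=p.mean(0);u=np.linalg.svd(p-c,full_matrices=False)[2][0]; q=(p-c)@u
print(c,u,q.min(),q.max(),c+u*q.min(),c+u*q.max())
for e in(q.min(),q.max()): print(onz("top",c+u*e,.01))
E
```

```text
(389.5768737792969, 337.1153564453125) (33.559364318847656, 6.933752536773682) 56.3099365234375 [[377.38458251953125, 325.0768737792969], [383.15380859375, 321.2307434082031], [401.7691650390625, 349.1538391113281], [395.99993896484375, 352.9999694824219]] [0.38117639 0.12257227 0.02      ]
(208.6520233154297, 336.16400146484375) (7.244861125946045, 33.36214065551758) 10.30484676361084 [[202.10403442382812, 351.927978515625], [208.072021484375, 319.10400390625], [215.20001220703125, 320.4000244140625], [209.23202514648438, 353.2239990234375]] [0.39067379 0.50792644 0.02      ]
(275.7069091796875, 301.9827575683594) (46.60953140258789, 9.470462799072266) 21.801406860351562 [[252.31036376953125, 297.72412109375], [255.82757568359375, 288.9310302734375], [299.10345458984375, 306.24139404296875], [295.58624267578125, 315.03448486328125]] [0.46016174 0.36299775 0.02      ]
[257.34803922 294.42156863] [0.92423817 0.38181646] -40.567297314448936 43.13837880283959 [219.85419475 278.93230659] [297.21817532 310.89251191]
[0.51233442 0.48567913 0.01      ]
[0.43963963 0.31788011 0.01      ]
```

View pics/t1.png

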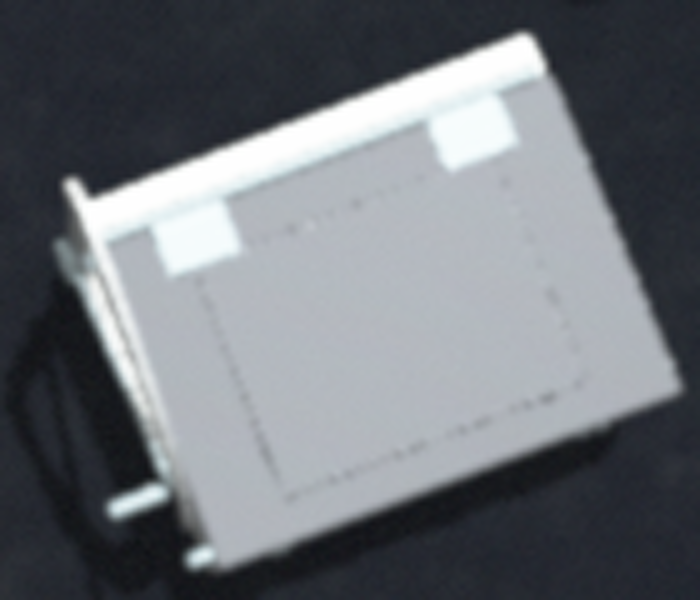

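View pics/s1.png

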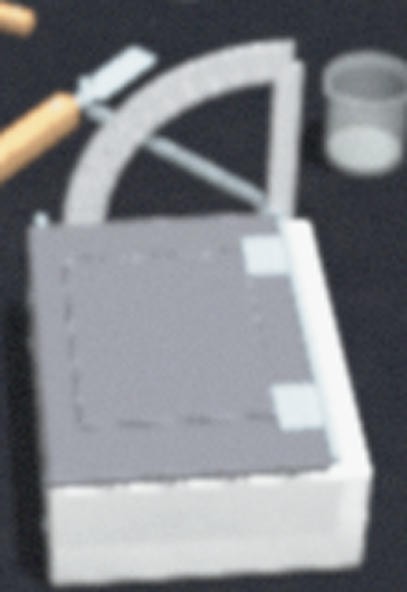

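The top crop shows the cover's front corners at about (354,274) and (446.6,237.6), the cover pin end at (347,272.4) and the index pin's inner end at (343,258). In the side crop the index pin is near (312.4,214) and the cover pin at (300,249).

```bash
cat >> h.py <<'E'
from scipy.spatial.transform import Rotation as Ro
def go(p,yaw):  # blade direction = tool -x ; print shift (cm) and turn (deg)
    s=r.sense();R=Ro.from_rotvec(s["ee_rot"]).as_matrix()
    sh=R.T@(np.array(p)-s["position"])*100
    cy=np.degrees(np.arctan2(-R[1,0],-R[0,0])); t=-((yaw-cy+180)%360-180)
    print("shift",sh.round(2),"turn",round(t,1),"cur yaw",cy.round(1))
E
python3 - <<'E'
from h import *
L=onz("top",(354,274),.083);Rr=onz("top",(446.6,237.6),.083)
y=L-Rr;W=np.linalg.norm(y);y/=W;x=np.array([y[1],-y[0],0]);yaw=np.degrees(np.arctan2(x[1],x[0]))
O=(L+Rr)/2+.075*x;O[2]=0
print("W",W,"yaw",yaw,"O",O)
cp=O+(.065-.132)*x+.11*y+np.array([0,0,.079]);print("cover pin pred top",proj("top",cp),"side",proj("side",cp))
for th in np.arange(.45,.86,.05):
    c,s=np.cos(th),np.sin(th)
    X=-.132*c+.004*s;Z=.132*s+.004*c
    a=O+(.065+X)*x+.112*y+np.array([0,0,.075+Z]);b=a+.0*y
    print(round(th,2),proj("top",a).round(1),proj("side",a).round(1))
a=tri((343,258),(312.4,214.3));print("idx",a,[(a-O)@x,(a-O)@y])
print(tri((347,272.4),(300.3,248.9)))
go([.46,.3635,.12],66.6)
E
```

```text
W 0.19984487542085286 yaw 20.074371667754768 O [0.61983624 0.12918475 0.        ]
cover pin pred top [347.76079252 272.16095251] side [300.00889914 249.05968828]
0.45 [345.2 264.6] [306.6 226.3]
0.5 [344.6 262.9] [308.1 223.9]
0.55 [344.1 261. ] [309.8 221.6]
0.6 [343.4 259. ] [311.6 219.3]
0.65 [342.7 256.8] [313.6 217.1]
0.7 [341.9 254.5] [315.7 215. ]
0.75 [341.1 252. ] [317.9 212.9]
0.8 [340.2 249.4] [320.3 210.9]
0.85 [339.2 246.7] [322.8 209. ]
idx [0.54353853 0.22121184 0.16475176] [np.float64(-0.04007512686542281), np.float64(0.11262464803215572)]
[0.5189962  0.21110149 0.07814275]
shift [-56.92  81.49   7.91] turn -42.2 cur yaw 24.4
```

```bash
python3 - <<'E'
from h import *
go([.45,-.2,.2],45); go([.46,.3635,.2],66.6)
E
```

```text
shift [-32.69  30.62  -0.17] turn -20.6 cur yaw 24.4
shift [-56.92  81.51  -0.09] turn -42.2 cur yaw 24.4
```

Emit:
apply_moves:
  steps:
    - [[-4, 3.8, 0], -3]
    - [[-8.2, 7.7, 0], -6]
    - [[-12.3, 11.5, 0], -9]
    - [[-16.4, 15.3, 0], -12]
    - [[-20.5, 19.1, 0], -15]
    - [[-24.6, 23, 0], -18]
    - [[-28.7, 26.8, 0], -20]
    - [[-32.7, 30.6, 0], -20.6]
  fingers: 0.6

```text
clock: 1.1
position: [0.4506, -0.1987, 0.1988]
ee_rot: [-1.205, 2.901, 0.0]
ft_force: [1.4, -0.3, -0.0]
gripper_width: 0.051
grip_force: 0.0
```

```bash
python3 - <<'E'
from h import *
s=r.sense();print(s["clock"],s["position"],s["joint_positions"])
go([.46,.3635,.12],66.6)
E
```

```text
1.1 [ 0.45064403 -0.19872204  0.19878173] [-1.53746211e-02  5.48579768e-02 -3.79032464e-01 -8.05412068e-05
 -1.13684441e+00 -7.68310188e-01]
shift [-40.48  39.03   7.88] turn -21.5 cur yaw 45.1
```

Emit:
apply_moves:
  steps:
    - [[-4.4, 4.2, 0], -3]
    - [[-8.8, 8.5, 0], -6]
    - [[-13.2, 12.7, 0], -9]
    - [[-17.6, 17, 0], -12]
    - [[-22, 21.2, 0], -15]
    - [[-26.4, 25.5, 0], -18]
    - [[-30.8, 29.7, 0], -20]
    - [[-35.2, 34, 0.5], -21.5]

```text
clock: 2.1
position: [0.4581, 0.291, 0.194]
ee_rot: [-1.725, 2.625, 0.0]
ft_force: [1.3, 0.3, -0.2]
gripper_width: 0.0512
grip_force: 0.0
```

Emit:
apply_moves:
  steps:
    - [[-3.6, -3.6, 3], 0]
    - [[-3.6, -3.6, 3], 0]

```text
clock: 2.35
position: [0.5057, 0.308, 0.1585]
ee_rot: [1.72, -2.619, 0.003]
ft_force: [-1.1, -1.2, -0.8]
gripper_width: 0.0511
grip_force: 0.0
```

```bash
python3 - <<'E'
from h import *
s=r.sense();print(s["clock"],s["position"],s["joint_positions"])
go([.46,.3635,.06],66.6)
go([.46,.3635,.003],66.6)
E
```

```text
2.35 [0.50566281 0.30803155 0.1584883 ] [ 8.76591881e-01  2.58020215e-01 -2.26894906e-01 -6.57053392e-04
 -1.09414065e+00 -1.28491333e+00]
shift [-3.35  6.37  9.84] turn -0.0 cur yaw 66.6
shift [-3.4   6.35 15.54] turn -0.0 cur yaw 66.6
```

Emit:
apply_moves:
  steps:
    - [[-1.7, 3.2, 3], 0]
    - [[-3.4, 6.4, 6], 0]
    - [[-3.4, 6.4, 9.8], 0]
    - [[-3.4, 6.4, 9.8], 0]

```text
clock: 2.85
position: [0.4588, 0.3622, 0.0638]
ee_rot: [1.721, -2.622, 0.003]
ft_force: [-0.3, -0.2, 0.2]
gripper_width: 0.0512
grip_force: 0.0
```

```bash
python3 - <<'E'
from h import *
go([.46,.3635,.003],66.6)
i=r.snapshot("top");crop(i,200,230,330,340,5,"pics/t2.png")
E
```

```text
shift [-0.2  -0.07  6.08] turn -0.0 cur yaw 66.6
```

View pics/t2.png

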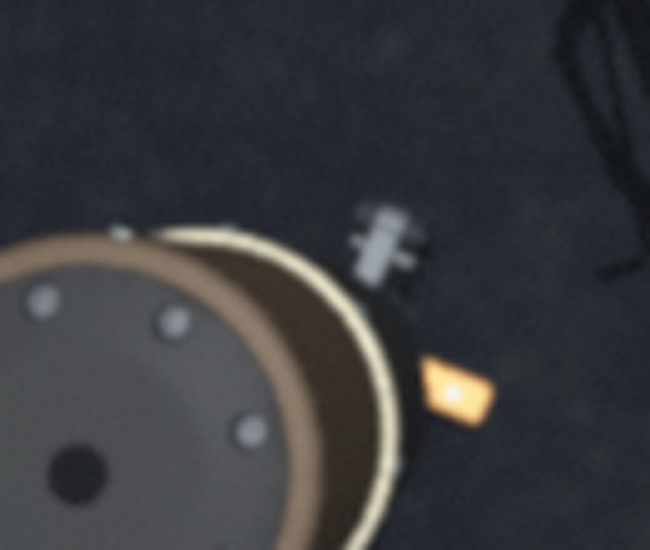

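The arm hides most of the spatula. Its handle end at about (292,308) is unmoved, so I'll descend.

Emit:
apply_moves:
  steps:
    - [[-0.2, 0, 3], 0]
    - [[-0.2, 0, 5], 0]
    - [[-0.2, 0, 6], 0]
    - [[-0.2, 0, 6], 0]

```text
clock: 3.4
position: [0.4619, 0.3661, 0.0067]
ee_rot: [-1.723, 2.626, 0.0]
ft_force: [1.1, 0.3, -0.0]
gripper_width: 0.0511
grip_force: 0.0
```

Emit:
apply_moves:
  steps:
    - [[0, 0, 0], 0]
    - [[0, 0, 0], 0]
    - [[0, 0, 0], 0]
    - [[0, 0, 0], 0]
    - [[0, 0, 0], 0]
    - [[0, 0, 0], 0]
  fingers: 0
  grip_force: 80

```text
clock: 4.15
position: [0.4613, 0.366, 0.0058]
ee_rot: [1.724, -2.626, 0.0]
ft_force: [-0.3, 0.1, -0.8]
gripper_width: -0.0
grip_force: 0.0
```

```bash
python3 - <<'E'
from h import *
i=r.snapshot("side");crop(i,230,130,370,270,4.2,"pics/s2.png")
print(r.sense()["gripper_width"],proj("side",r.sense()["position"]))
E
```

```text
-0.00010831891614352171 [296.10705494 229.47149133]
```

View pics/s2.png

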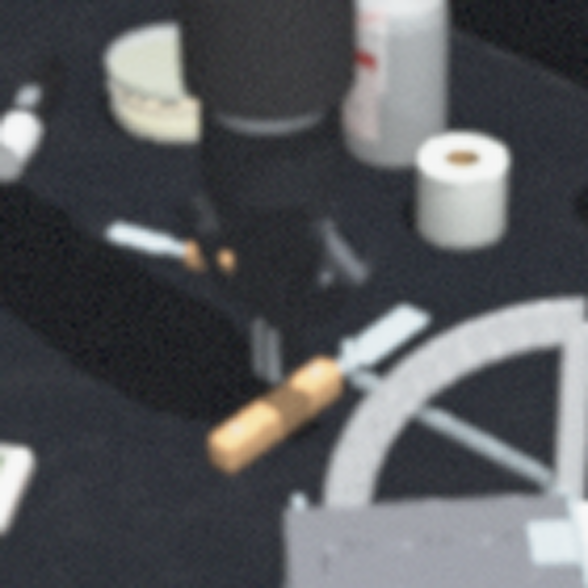

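```bash
python3 - <<'E'
from h import *
P=r.sense()["position"]; f=lambda X:((proj("side",X)-[230,130])*4.2).round(0)
for z in(.0058,.03,.06): print(z,f([P[0],P[1],z]))
# blade tip / handle corners in the side crop
for uv in((430,318),(225,458)): print(onz("side",np.array(uv)/4.2+[230,130],.01))
d=np.array([np.cos(np.radians(66.6)),np.sin(np.radians(66.6)),0])
O=np.array([.46,.3635,0])
for a,z in((130,.01),(-50,.02),(50,.02),(-50,0)): print(a,f(O+d*a/1000+[0,0,z]))
i=r.snapshot("side")[130:270,230:370]
h=cv2.cvtColor(i,cv2.COLOR_BGR2HSV);m=cv2.inRange(h,(5,70,60),(25,255,255))
c=max(cv2.findContours(m,0,2)[0],key=cv2.contourArea);print(cv2.minAreaRect(c),cv2.boundingRect(c))
j=cv2.imread("pics/side0.png")[130:270,230:370];m=cv2.inRange(cv2.cvtColor(j,cv2.COLOR_BGR2HSV),(5,70,60),(25,255,255))
c=max(cv2.findContours(m,0,2)[0],key=cv2.contourArea);print(cv2.minAreaRect(c),cv2.boundingRect(c))
E
```

```text
0.0058 [278. 418.]
0.03 [277. 384.]
0.06 [275. 340.]
[0.52292693 0.48032865 0.01      ]
[0.44554465 0.31728419 0.01      ]
130 [413. 313.]
-50 [215. 442.]
50 [329. 360.]
-50 [217. 470.]
((64.91800689697266, 98.32600402832031), (11.826916694641113, 36.68241500854492), 55.304847717285156) (49, 85, 33, 28)
((65.04053497314453, 98.25675964355469), (11.624763488769531, 36.96675109863281), 54.46232223510742) (49, 85, 33, 28)
```

Emit:
apply_moves:
  steps:
    - [[0, 0, 0], 0]
    - [[0, 0, 0], 0]
    - [[0, 0, 0], 0]
    - [[0, 0, 0.4], 0]
    - [[0, 0, 0.4], 0]
  fingers: 0.5

```text
clock: 4.88
position: [0.4612, 0.3657, 0.0013]
ee_rot: [1.723, -2.626, 0.0]
ft_force: [0.8, -0.0, -0.2]
gripper_width: 0.0425
grip_force: 0.0
```

```bash
python3 - <<'E'
from h import *
i=r.snapshot("side");a=i[130:270,230:370]
b=r.snapshot("top")
cv2.imwrite("pics/s3.png",cv2.convertScaleAbs(cv2.resize(a,None,fx=4.2,fy=4.2,interpolation=cv2.INTER_CUBIC),alpha=2.2,beta=20))
print(r.sense())
E
```

```text
{'clock': 4.975, 'joint_positions': array([ 1.00237328e+00,  4.16449279e-01, -4.11791335e-01, -2.17759590e-06,
       -7.42913858e-01, -1.41157001e+00]), 'joint_vel': array([ 0.00047668, -0.0009638 ,  0.00150375, -0.00153339,  0.00057872,
       -0.00164715]), 'joint_torque': array([-6.49443260e-03, -5.43278646e+01,  2.10200661e+01,  4.96540815e+00,
        3.56622892e-03, -6.00409476e-05]), 'position': array([0.46130466, 0.36590033, 0.00162762]), 'ee_rot': array([ 1.72358740e+00, -2.62617476e+00,  2.28068282e-04]), 'ft_force': array([0.14443504, 0.22499355, 0.62251076]), 'moment': array([ 0.00276839, -0.01056934, -0.00709429]), 'grip_force': 0.0, 'gripper_width': 0.04278745890801627}
```

View pics/s3.png

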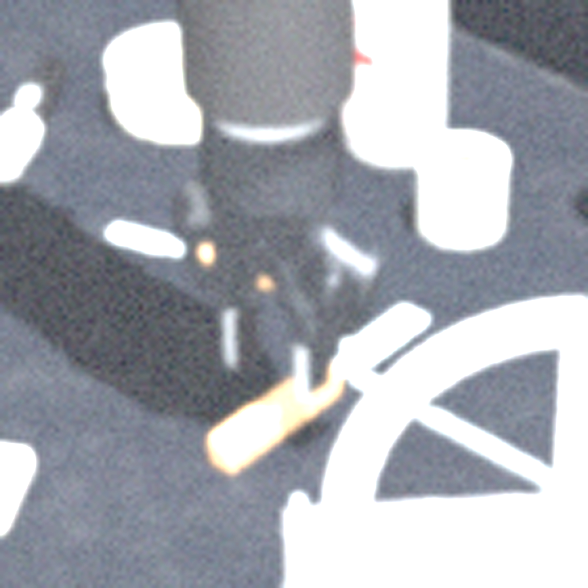

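The brightened side crop shows the fingers straddling the handle, with glints at (285,212) and (302,220). Their tips look higher than the reported TCP, so they closed above the handle. I'll go down in small steps and watch the force.

Emit:
apply_moves:
  steps:
    - [[0, 0, 0.3], 0]
    - [[0, 0, 0.6], 0]
    - [[0, 0, 0.6], 0]

```text
clock: 5.35
position: [0.4612, 0.3658, -0.0046]
ee_rot: [1.723, -2.626, 0.0]
ft_force: [1.1, 0.7, 1.0]
gripper_width: 0.0424
grip_force: 0.0
```

Emit:
apply_moves:
  steps:
    - [[0, 0, 0.2], 0]
    - [[0, 0, 0.4], 0]
    - [[0, 0, 0.4], 0]

```text
clock: 5.72
position: [0.4613, 0.3659, -0.0084]
ee_rot: [1.723, -2.626, 0.0]
ft_force: [0.6, -0.1, 0.2]
gripper_width: 0.0424
grip_force: 0.0
```

Emit:
apply_moves:
  steps:
    - [[0, 0, 0.2], 0]
    - [[0, 0, 0.4], 0]
    - [[0, 0, 0.4], 0]

```text
clock: 6.1
position: [0.4613, 0.3658, -0.0124]
ee_rot: [1.723, -2.626, 0.0]
ft_force: [-0.1, 0.4, 0.2]
gripper_width: 0.0426
grip_force: 0.0
```

Emit:
apply_moves:
  steps:
    - [[0, 0, 0], 0]
    - [[0, 0, 0], 0]
    - [[0, 0, 0], 0]
    - [[0, 0, 0], 0]
    - [[0, 0, 0], 0]
  fingers: 0

```text
clock: 6.72
position: [0.4614, 0.366, -0.0122]
ee_rot: [1.724, -2.626, 0.0]
ft_force: [1.1, 0.1, -0.5]
gripper_width: -0.0001
grip_force: 0.0
```

Emit:
apply_moves:
  steps:
    - [[0, 0, 0.2], 0]
    - [[0, 0, 0.4], 0]
    - [[0, 0, 0.4], 0]

```text
clock: 7.1
position: [0.4616, 0.3661, -0.0126]
ee_rot: [-1.725, 2.624, -0.0]
ft_force: [-10.8, -6.3, 34.6]
gripper_width: -0.0001
grip_force: 17.4
```

```bash
python3 - <<'E'
from h import *
i=r.snapshot("side");a=i[150:250,250:350]
cv2.imwrite("pics/s4.png",cv2.convertScaleAbs(cv2.resize(a,None,fx=6,fy=6,interpolation=cv2.INTER_CUBIC),alpha=1.6,beta=25))
print(r.sense()["position"],r.sense()["ft_force"])
E
```

```text
[ 0.46161952  0.3661117  -0.01256223] [-10.86437662  -6.31503849  34.02229629]
```

View pics/s4.png

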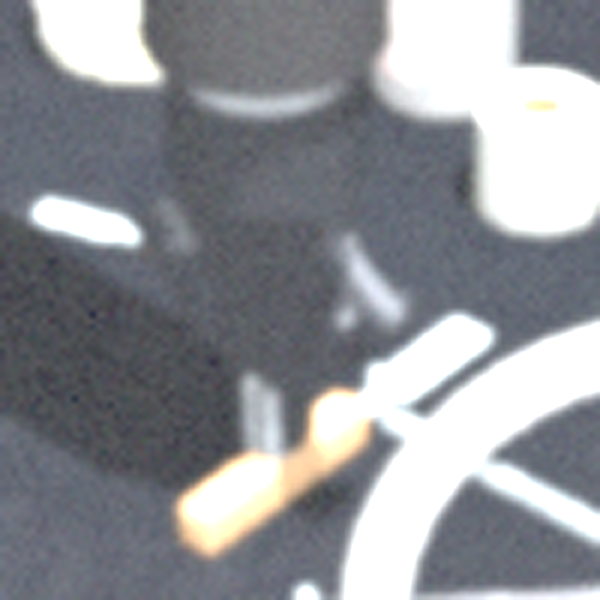

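The shut fingertips are resting on the handle top (true z about 20 mm) while the TCP reads −12 mm. The real tips are therefore about 32 mm higher than reported, and I'll correct for that offset.

Emit:
apply_moves:
  steps:
    - [[0, 0, -1], 0]
    - [[0, 0, -1], 0]
    - [[0, 0, -1], 0]
    - [[0, 0, -1], 0]
  fingers: 0.5

```text
clock: 7.65
position: [0.4612, 0.3657, -0.0069]
ee_rot: [1.723, -2.626, 0.001]
ft_force: [1.0, 0.9, 0.1]
gripper_width: 0.0426
grip_force: 0.0
```

```bash
python3 - <<'E'
from h import *
s=r.sense();print(s["position"],s["ft_force"],s["gripper_width"])
i=r.snapshot("side")[130:270,230:370]
m=cv2.inRange(cv2.cvtColor(i,cv2.COLOR_BGR2HSV),(5,70,60),(25,255,255))
c=max(cv2.findContours(m,0,2)[0],key=cv2.contourArea);print(cv2.minAreaRect(c),cv2.boundingRect(c))
E
```

```text
[ 0.46116339  0.36567296 -0.00689731] [0.99196376 0.8783485  0.10229174] 0.04264187762582094
((60.423072814941406, 101.38461303710938), (11.648702621459961, 25.793560028076172), 56.30992889404297) (49, 91, 24, 22)
```

Emit:
apply_moves:
  steps:
    - [[0, 0, 0.6], 0]
    - [[0, 0, 1.2], 0]
    - [[0, 0, 1.5], 0]
    - [[0, 0, 1.5], 0]

```text
clock: 8.2
position: [0.4612, 0.3658, -0.0217]
ee_rot: [1.723, -2.626, 0.0]
ft_force: [-0.3, 0.9, 0.7]
gripper_width: 0.0426
grip_force: 0.0
```

Emit:
apply_moves:
  steps:
    - [[0, 0, 0.2], 0]
    - [[0, 0, 0.4], 0]
    - [[0, 0, 0.4], 0]

```text
clock: 8.57
position: [0.4613, 0.3659, -0.0253]
ee_rot: [1.724, -2.626, 0.0]
ft_force: [0.3, -0.3, 0.0]
gripper_width: 0.0431
grip_force: 0.0
```

Emit:
apply_moves:
  steps:
    - [[0, 0, 0.3], 0]
    - [[0, 0, 0.3], 0]

```text
clock: 8.82
position: [0.4612, 0.3658, -0.0285]
ee_rot: [1.723, -2.626, 0.0]
ft_force: [-0.3, -0.5, -0.5]
gripper_width: 0.0429
grip_force: 0.0
```

Emit:
apply_moves:
  steps:
    - [[0, 0, 0], 0]
    - [[0, 0, 0], 0]
    - [[0, 0, 0], 0]
    - [[0, 0, 0], 0]
    - [[0, 0, 0], 0]
  fingers: 0
  grip_force: 80

```text
clock: 9.45
position: [0.4615, 0.3661, -0.0279]
ee_rot: [-1.724, 2.626, 0.0]
ft_force: [-2.1, -1.0, 5.2]
gripper_width: 0.0162
grip_force: 79.6
```

Emit:
apply_moves:
  steps:
    - [[0, 0, -1], 0]
    - [[0, 0, -4], 0]
    - [[0, 0, -9], 0]
    - [[0, 0, -14], 0]
    - [[0, 0, -19], 0]
    - [[0, 0, -22], 0]
    - [[0, 0, -22], 0]

```text
clock: 10.32
position: [0.4623, 0.3671, 0.1952]
ee_rot: [-1.721, 2.622, 0.003]
ft_force: [-0.0, -0.7, -2.0]
gripper_width: 0.016
grip_force: 79.0
```

```bash
python3 - <<'E'
from h import *
s=r.sense();print(s["clock"],s["position"],s["gripper_width"],s["joint_positions"])
go([.4085,.052,.19],20.07)
E
```

```text
10.325 [0.46229723 0.36712102 0.19515211] 0.01597638328200142 [ 1.00233850e+00  2.19351415e-01 -1.91400122e-01  4.29463718e-04
 -1.15443281e+00 -1.41157535e+00]
shift [31.05 -7.6   0.35] turn 46.5 cur yaw 66.6
```

Emit:
apply_moves:
  steps:
    - [[4, -1, 0], 6]
    - [[9, -2.2, 0], 13]
    - [[14, -3.4, 0], 20]
    - [[19, -4.7, 0], 28]
    - [[24, -5.9, 0], 36]
    - [[28, -6.9, 0], 42]
    - [[31, -7.6, 0], 46.5]
    - [[31, -7.6, 0], 46.5]

```text
clock: 11.32
position: [0.4065, 0.0495, 0.1911]
ee_rot: [0.542, -3.093, -0.0]
ft_force: [0.8, -0.8, -0.9]
gripper_width: 0.0156
grip_force: 79.0
```

```bash
python3 - <<'E'
from h import *
s=r.sense();print(s["clock"],s["position"],s["gripper_width"])
go([.4085,.052,.06],20.07)
t=r.snapshot("top");d=r.snapshot("side");cv2.imwrite("pics/top5.png",t);cv2.imwrite("pics/side5.png",d)
E
python3 - <<'E'
import sys;sys.path.insert(0,".")
from h import *
xd=np.array([.9392,.3432,0])
for n in("top","side"):
    print(n,[proj(n,np.array([.4085,.052,.233])+xd*a).round(0).tolist() for a in(.07,.13)])
a=cv2.imread("pics/top5.png")[180:330,330:480];b=cv2.imread("pics/side5.png")[200:350,200:350]
c=np.hstack([cv2.resize(k,(400,400),interpolation=cv2.INTER_CUBIC) for k in(a,b)])
cv2.imwrite("pics/c5.png",c)
E
```

```text
11.325 [0.40646307 0.04948613 0.19109861] 0.015648974511314494
shift [-0.29  0.16 13.11] turn -0.2 cur yaw 19.9
top [[433.0, 295.0], [419.0, 262.0]]
side [[252.0, 223.0], [286.0, 221.0]]
```

View pics/c5.png

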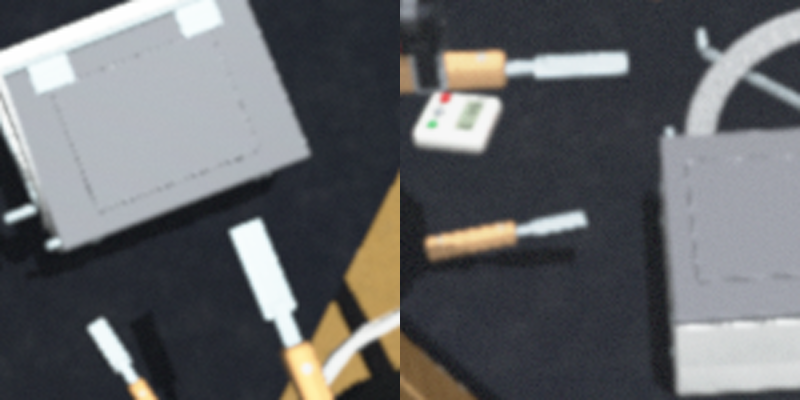

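The composite shows the spatula held by its handle, with the blade tip at about (422.3,264.4) in the top view and (285.1,223.6) in the side view.

```bash
cat >> h.py <<'E'
YAW=20.07; O=np.array([.6198,.1292,0]); XD=np.array([np.cos(np.radians(YAW)),np.sin(np.radians(YAW)),0]); YD=np.array([-XD[1],XD[0],0])
def case(X): d=np.asarray(X)-O; return np.array([d@XD,d@YD,d[2]]).round(4)
E
python3 - <<'E'
from h import *
k=400/150
f=lambda a,b:tri(np.array(a)/k+[330,180],(np.array(b)-[400,0])/k+[200,200])
T=f((246,225),(627,63));B=f((283,313),(535,67))
P=r.sense()["position"]
for X in(T,B): print(X,case(X),proj("top",X),proj("side",X))
print("blade len",np.linalg.norm(T-B),"dir",np.degrees(np.arctan2(*(T-B)[[1,0]])),"slope",(T-B)[2]); print("tcp case",case(P), case(T)-case(P))
# handle direction check in top picture
t=cv2.imread("pics/top5.png")[180:330,330:480]; g=((t.min(2)>150)).astype(np.uint8); g[:78]=0; g[:,:80]=0; g[120:]=0;g[:,112:]=0
ys,xs=np.nonzero(g);p=np.c_[xs,ys]+[330.,180.];c=p.mean(0);u=np.linalg.svd(p-c)[2][0]
a,b=onz("top",c,.23),onz("top",c+u*20,.23);v=a-b;print("blade yaw",np.degrees(np.arctan2(v[1],v[0]))%180,len(p))
E
```

```text
[0.52792824 0.09176213 0.23038071] [-0.0991 -0.0036  0.2304] [421.84586372 263.30673138] [284.05245669 223.63108392]
[0.47168958 0.07110197 0.23121764] [-0.1591 -0.0037  0.2312] [435.8975753  296.82692587] [250.0744895  225.09756585]
blade len 0.05991936498352219 dir 20.17159583306906 slope -0.0008369318909513535
tcp case [-0.2263 -0.0005  0.1913] [ 0.1272 -0.0031  0.0391]
blade yaw 20.20860190387862 476
```

Emit:
apply_moves:
  steps:
    - [[0, 0.3, 4], 0]
    - [[0, 0.3, 9], 0]
    - [[0, 0.3, 13], 0]
    - [[0, 0.3, 16], 0]
    - [[0, 0.3, 16.3], 0]
    - [[0, 0.3, 16.3], 0]

```text
clock: 12.18
position: [0.4072, 0.0548, 0.0292]
ee_rot: [0.549, -3.093, 0.0]
ft_force: [0.3, 0.3, -0.7]
gripper_width: 0.0158
grip_force: 79.0
```

```bash
python3 - <<'E'
from h import *
P=r.sense()["position"];print(r.sense()["clock"],P,"tip pred",case(P)+[.1272,-.0031,.0391])
t=r.snapshot("top");d=r.snapshot("side")
X=O+XD*-.099+np.array([0,0,.067]);pt=proj("top",X);ps=proj("side",X);print(pt,ps)
for im,p,n in((t,pt,"t"),(d,ps,"s")):
    x,y=p.astype(int);a=im[y-25:y+25,x-25:x+25]
    g=(a.min(2)>120).astype(np.uint8)*1
    ys,xs=np.nonzero(g)
    cv2.imwrite(f"pics/{n}6.png",cv2.resize(a,(390,390),interpolation=cv2.INTER_CUBIC));print(n,x-25,y-25)
cv2.imwrite("pics/c6.png",np.hstack([cv2.imread("pics/t6.png"),cv2.imread("pics/s6.png")]))
E
```

```text
12.175 [0.40720148 0.0547624  0.02923885] tip pred [-9.80e-02 -1.00e-04  6.83e-02]
[403.55271983 267.21146369] [287.30206496 289.91242591]
t 378 242
s 262 264
```

View pics/c6.png

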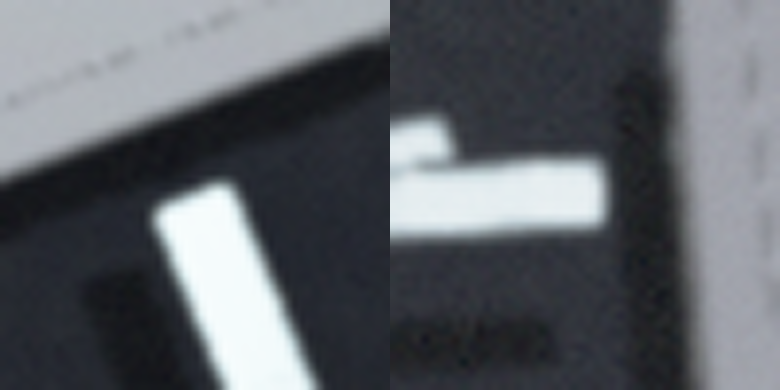

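The tip is at about (403,267.3) in the top view and (289.7,288.6) in the side view. Both match the prediction, so it is centred and at notch height. I'll insert it now.

Emit:
apply_moves:
  steps:
    - [[-0.8, 0, 0.1], 0]
    - [[-1.6, 0, 0.1], 0]
    - [[-2.4, 0, 0.1], 0]
    - [[-3.2, 0, 0.1], 0]
    - [[-4, 0, 0.1], 0]
    - [[-4.6, 0, 0.1], 0]
    - [[-4.6, 0, 0.1], 0]
    - [[-4.6, 0, 0.1], 0]

```text
clock: 13.28
position: [0.4496, 0.0697, 0.0277]
ee_rot: [0.546, -3.093, 0.0]
ft_force: [-0.2, -1.3, -0.1]
gripper_width: 0.0156
grip_force: 79.0
```

```bash
python3 - <<'E'
from h import *
s=r.sense();P=s["position"];print(s["clock"],s["ft_force"],"tip pred",case(P)+[.1272,-.0031,.0391])
# index angle: pin/arm-end candidate predictions for later; detect bright pin blobs in clean start pictures
t=cv2.imread("pics/top0.png").min(2);d=cv2.imread("pics/side0.png").min(2)
for nm,im,x0,y0,x1,y1 in(("top",t,326,252,352,276),("side",d,296,206,322,256)):
    n,l,st,c=cv2.connectedComponentsWithStats((im[y0:y1,x0:x1]>110).astype(np.uint8))
    for k in range(1,n): print(nm,st[k]+[x0,y0,0,0,0],c[k]+[x0,y0])
for th in np.arange(.55,.8,.05):
    c,q=np.cos(th),np.sin(th);F=lambda y:O+XD*(.065-.132*c+.004*q)+YD*y+np.array([0,0,.075+.132*q+.004*c])
    print(round(th,2),[proj(n,F(y)).round(1).tolist() for n in("top","side") for y in(.112,.128,.134)])
E
```

```text
13.275 [-0.15737783 -1.28863666 -0.09623933] tip pred [-0.0531 -0.0005  0.0668]
top [331 252  21  22 166] [344.60240964 259.34337349]
side [296 206  26  50 720] [311.44027778 233.09166667]
0.55 [[344.0, 261.0], [336.1, 264.1], [333.1, 265.3], [309.8, 221.6], [309.2, 217.0], [309.0, 215.3]]
0.6 [[343.4, 259.0], [335.4, 262.1], [332.4, 263.3], [311.6, 219.3], [311.0, 214.8], [310.8, 213.1]]
0.65 [[342.7, 256.8], [334.6, 260.0], [331.6, 261.2], [313.6, 217.1], [313.0, 212.6], [312.7, 210.9]]
0.7 [[341.9, 254.5], [333.8, 257.7], [330.8, 258.9], [315.7, 215.0], [315.0, 210.4], [314.8, 208.8]]
0.75 [[341.1, 252.0], [332.9, 255.2], [329.9, 256.4], [317.9, 212.9], [317.2, 208.4], [317.0, 206.7]]
```

Emit:
apply_moves:
  steps:
    - [[-0.1, 0, -0.6], 0]
    - [[-0.2, 0, -1.2], 0]
    - [[-0.3, 0, -1.8], 0]
    - [[-0.4, 0, -2.4], 0]
    - [[-0.4, 0, -3], 0]
    - [[-0.6, 0, -3.6], 0]
    - [[-0.7, 0, -4.1], 0]
    - [[-0.7, 0, -4.1], 0]

```text
clock: 14.28
position: [0.4569, 0.0726, 0.0692]
ee_rot: [-0.547, 3.093, 0.0]
ft_force: [-0.7, -0.7, -2.3]
gripper_width: 0.0162
grip_force: 78.8
```

```bash
cat >> h.py <<'E'
def pins(n,th,y=.110):
    c,q=np.cos(th),np.sin(th);return proj(n,O+XD*(.065-.132*c+.004*q)+YD*y+np.array([0,0,.075+.132*q+.004*c]))
def status():
    s=r.sense();P=s["position"];T=case(P)+[.1272,-.0031,.0391]
    print(s["clock"],s["ft_force"].round(1),s["gripper_width"].round(4),"tip",T,"theta pred",np.arctan2(T[2]+.0015-.075,.065-T[0]))
E
python3 - <<'E'
from h import *
status()
t=r.snapshot("top");d=r.snapshot("side");cv2.imwrite("pics/top7.png",t);cv2.imwrite("pics/side7.png",d)
for n,im in(("top",t),("side",d)):
    for th in(.2,.25,.3,.35,.4):
        print(n,th,pins(n,th).round(1),end=" ")
    print()
    e=cv2.absdiff(im,cv2.imread(f"pics/{n}0.png")).max(2)
    p=pins(n,.3).astype(int);x,y=p
    print(im[y-9:y+10,x-9:x+10].min(2))
E
```

```text
Traceback (most recent call last):
  File "h.py", line 28, in status
    print(s["clock"],s["ft_force"].round(1),s["gripper_width"].round(4),"tip",T,"theta pred",np.arctan2(T[2]+.0015-.075,.065-T[0]))
                                            ^^^^^^^^^^^^^^^^^^^^^^^^
AttributeError: 'float' object has no attribute 'round'
```

```bash
sed -i 's/s\["gripper_width"\].round(4)/s["gripper_width"]/' h.py; python3 - <<'E'
from h import *
status()
E
```

```text
14.275 [-0.7 -0.7 -2.3] 0.016231966828646086 tip [-0.0453 -0.0004  0.1083] theta pred 0.30561851124584055
```

Emit:
apply_moves:
  steps:
    - [[-0.2, 0, -0.5], 0]
    - [[-0.4, 0, -1.1], 0]
    - [[-0.7, 0, -1.6], 0]
    - [[-0.9, 0, -2.1], 0]
    - [[-1.2, 0, -2.6], 0]
    - [[-1.5, 0, -3.1], 0]
    - [[-1.6, 0, -3.3], 0]
    - [[-1.6, 0, -3.3], 0]

```text
clock: 15.28
position: [0.4717, 0.078, 0.1019]
ee_rot: [-0.547, 3.093, 0.0]
ft_force: [-0.4, -0.5, -2.9]
gripper_width: 0.0158
grip_force: 78.8
```

```bash
python3 - <<'E'
from h import *
status()
for n in("top","side"):
    im=r.snapshot(n);cv2.imwrite(f"pics/{n}8.png",im)
    print(n,[(th,pins(n,th).round(1).tolist()) for th in(.55,.6,.65)],"idx",pins(n,.62,.112),pins(n,.62,.134))
    x,y=pins(n,.62,.115).astype(int); print(x-14,y-12);print(im[y-12:y+13,x-14:x+13].min(2))
E
```

```text
15.275 [-0.4 -0.5 -2.9] 0.015806702213130932 tip [-0.0295 -0.0004  0.141 ] theta pred 0.6202494859828216
top [(0.55, [345.0, 260.6]), (0.6, [344.4, 258.6]), (0.65, [343.7, 256.4])] idx [343.12299691 258.14528063] [332.07229288 262.48542191]
327 246
[[ 25  23  22  20  22  22  23  21  21  23  42  78 109 118 130 171 189 163
  134 134 141 143 143 143 143 143 142]
 [ 26  25  22  21  21  22  22  21  21  23  31  60  96 122 130 160 189 179
  146 132 139 143 143 143 143 143 144]
 [ 27  23  21  25  20  21  20  21  20  24  23  48  98 141 153 159 185 188
  161 136 138 141 143 144 143 142 143]
 [ 27  25  20  23  21  25  23  21  21  22  19  38  90 147 166 159 177 191
  172 145 136 140 143 143 142 144 144]
 [ 28  26  25  19  25  23  21  23  22  22  21  27  68 129 170 167 168 185
  179 155 136 139 142 143 143 143 143]
 [ 33  27  21  22  22  23  21  19  24  21  25  24  45 104 165 181 166 175
  180 161 140 136 141 143 143 142 143]
 [ 31  25  23  22  25  24  26  21  25  22  23  24  32  86 156 192 177 170
  180 171 148 137 139 142 144 142 143]
 [ 33  26  21  25  24  22  23  25  25  24  24  23  25  64 13
[... 4245 characters left out ...]
 190 201 206 212 207]
 [ 49  47  43  48  49  46  48  50  48  50  56  79 109 132 144 149 148 149
  150 149 157 170 178 194 206 210 208]
 [ 46  45  50  45  47  49  47  48  50  45  52  78 102 129 146 149 149 149
  151 149 150 157 168 180 193 200 201]
 [ 48  50  45  50  47  46  47  52  46  45  57  79 104 122 143 149 150 147
  150 150 149 152 156 166 173 183 190]
 [ 45  45  45  48  47  52  46  48  40  49  58  77 101 126 144 153 151 149
  148 150 151 151 152 154 156 165 172]
 [ 41  49  47  46  47  51  46  48  48  49  53  74  99 123 145 151 151 152
  150 150 149 148 152 150 151 153 159]
 [ 48  47  46  47  48  44  48  49  50  50  54  70  97 120 144 150 149 151
  152 147 149 150 150 149 150 151 152]]
```

The pins line up within about 0.02 rad in both views, so I'll hold still briefly and hand in.

Emit:
apply_moves:
  steps:
    - [[0, 0, -0.1], 0]
    - [[0, 0, -0.1], 0]
    - [[0, 0, -0.1], 0]
    - [[0, 0, -0.1], 0]
    - [[0, 0, -0.1], 0]
    - [[0, 0, -0.1], 0]

```text
clock: 16.12
position: [0.4715, 0.0778, 0.1028]
ee_rot: [0.547, -3.094, 0.0]
ft_force: [0.1, -0.3, -1.5]
gripper_width: 0.0161
grip_force: 78.8
```

```bash
python3 - <<'E'
from h import *
status()
print(r.close_job())
E
```

```text
16.125 [ 0.1 -0.3 -1.5] 0.01608851689251617 tip [-0.0297 -0.0005  0.1419] theta pred 0.6255235937128779
the job is handed in; nothing more can be done
None
```

I levered the cover up on the spatula blade to about 0.63 rad, lined up with the index pin to within an estimated 0.02 rad, and handed the job in holding it still at 16 s; the hand-in gave no verdict.

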